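Clear the mixer deck and seat the beater in its sprung drive

TASK

Take the scraper block and use it to wipe the three toffee chips off the mixer's flat deck into the crumb tray along its side, then set the scraper back down on the counter. Lift the beater out of its stand, turn it until its cross-shaped foot meshes with the drive socket in the deck, slide it fully home and push it down against the spring until its wide collar is flush on the deck. Finish while still gripping the beater and holding it pressed down there; do not touch the chips with the fingers or the beater, and leave the other things on the counter where they are.

Things in the scene. Friction and masses are not known exactly. Their poses are not given: they have to be found in the camera images.
- mixer_base: Low grey mixer base, fixed. Origin: on the counter (z = 0) straight below the drive axis; x, y along its sides, z up. In its frame the flat deck spans x -70 to 70, y -90 to 130 mm at z = 70 mm, with no lip; a control pod borders it at x 73 to 133 mm, up to 96 mm high. The crumb tray is joined to its -y side.
- tray_centre (a point): Middle of the floor of the open steel crumb tray, at (0, -127, 4) mm in the mixer base's frame; it is part of the base. In that frame its inside spans x -75 to 75, y -90 to -165 mm; outer walls 40 mm high, 5 mm thick; on the deck's side it is bounded by the base's own side.
- socket (a point): Centre of the top face of the drive hub (aluminium, 44 mm across, in a 51 mm round hole), level with the deck when up. In it a cross-shaped socket 24 mm deep: two slots 10 mm wide, 31 mm long, along this point's x and y (alike every quarter turn). The hub's angle varies; a drag of 0.15 N m keeps it from turning. It rides on a spring (drive_press).
- drive_press (a joint): How far the drive hub is pushed down, m: 0 = up, level with the deck; at most 0.009. Its spring pushes up with about 5 N at 0 and 9 N at 0.006; the beater's weight alone does not press it. With the beater home in the hub, its collar meets the deck at 0.006.
- beater_grip (a point): Centre of the beater's square plastic grip, 24 x 24 mm, 40 mm high, 112 mm above the underside of the foot, its faces square to this point's x and y axes; z up. The beater stands upright in the stand.
- beater_foot (a point): Centre of the underside of the beater's foot, axes as for the grip: a cross of two bars 8 mm wide, 28 mm long with rounded lower edges along this point's x and y. It enters the socket (1 mm play each side) at any quarter turn that lays the bars over the slots. Home: the shoulder rests on the hub's face, the foot's underside 20 mm below it.
- beater: The whole beater, 132 mm tall, about 0.22 kg; origin at the underside of the foot. From below: foot 20 mm, shoulder disc 36 mm across, 6 mm thick; collar 68 mm across, 6 mm thick (underside 26 mm above the foot's underside); stem 14 mm thick; two wire loops reaching 31 mm out along +x and -x at heights 37 to 83 mm; then the grip.
- stand: White block 90 x 90 x 36 mm, fixed, with an upright round hole 41 mm across in its middle; the beater's collar rests on its top face and its foot hangs in the hole. Origin at the centre of its underside.
- scraper_grip (a point): Centre of the grip of the scraper block, 42 mm above its lower face. The scraper (0.16 kg) stands on the counter: a grey foot bar 110 mm long (this point's x), 28 mm thick (y) and 18 mm high, and on it a white upright grip rib 100 mm long, 22 mm thick, from 18 to 62 mm above the lower face.
- chip1: One of three alike brown toffee chips, 28 x 22 x 10 mm, 10 g, lying on the mixer's deck round the drive socket; origin at the centre of its underside.
- chip2: One of three alike brown toffee chips, 28 x 22 x 10 mm, 10 g, lying on the mixer's deck round the drive socket; origin at the centre of its underside.
- chip3: One of three alike brown toffee chips, 28 x 22 x 10 mm, 10 g, lying on the mixer's deck round the drive socket; origin at the centre of its underside.
- shaker_cup: Bystander: steel cup, 76 mm wide, 120 mm tall, origin under its centre.
- squeeze_bottle: Bystander: white bottle, 60 mm wide, 170 mm tall, origin under its centre.
- sauce_tub: Bystander: low clear tub, 54 mm wide, 45 mm tall, between the mixer and the stand and scraper; origin under its centre.
- salt_shaker: Bystander: metal shaker, 48 mm wide, 80 mm tall, origin under its centre.
- seal_ring: Bystander: black rubber ring, 44 mm across, 8 mm thick, lying flat, origin under its centre.
- screwdriver: Bystander: screwdriver 170 mm long, lying flat.
- napkins: Bystander: block of napkins 80 x 80 x 70 mm, origin under its centre.
Things that resemble listed ones, but are neither listed nor needed, are in the scene too. What is shaped like the beater but red is not meant.

How it is judged:
By the outcome, as a careful person would: the job done as asked, in the order asked, and still so for the second after the job is handed in, while the arm keeps its last pose, push and grip.
It also fails if it takes over 64 s, if anything falls off the work surface, if the arm or the gripper's body presses on something with over 40 N, if the wrist force passes 120 N, or if a joint passes its speed limit or range.

ROBOT

A 6-joint arm with a two-finger parallel gripper is mounted at the origin on the work surface. World frame = base frame: x ahead of the robot, y to its left, z up, the work surface at z = 0. Lengths are in m, angles in rad, forces in N, time in s.
With the tool pointing down it reaches from about 0.15 to 0.775 m from the base axis. Payload 6.1 kg.
Tool frame: the origin (TCP) lies midway between the tips of the shut fingers; the grasp point (between the pads) lies 19 mm behind it; z points along the fingers, x is the direction in which the jaws open and shut, and the axes are right-handed (so a half turn about z gives the same grasp; the last joint's range is limited). The gripper opens to 85 mm and grips with 20 to 120 N. Pads are 22 mm wide; open, the fingers measure 114 mm over their backs; the gripper's body (76 mm by 85 mm) begins 54 mm behind the grasp point. The pads swing forward as they close: fully open they stand 13 mm farther back than shut.
Start: joints at [1.324, 0.126, -0.04, 1.405, 0, 1.571], TCP at [0.128, 0.509, 0.231] pointing down, gripper open.
Joint ranges: [-2.72, 2.72], [-0.95, 1.95], [-1.27, 1.35], [-1.78, 2.02], [-1.46, 1.47], [-3.14, 3.14]. Speed limits (rad/s): [2.39, 2.39, 3.01, 3.14, 3.14, 3.14].

INTERFACE

Orientations are given as a rotation vector (axis times angle).
In Python, from cell import robot, viewer, ticket, nets gives the robot as it stands.
- The arm moves only by the tool jog_arm, never from a script. Its argument "plan" is a list of rows, each an object with "jaw": the opening, from 0 (shut) to 1 (fully open); "travel": the shift along the tool's x, y, z in m, a list of three; "twist": the turn about the tool's z in rad. In form: [{"jaw": jaw, "travel": [tx, ty, tz], "twist": twist}, ...]. A call has 1 to 5 rows; each row is the pose to reach, as a shift and turn from the pose commanded when the call began, along the tool's axes at that moment; what a row does not reach only later rows make up. A row lasts 1/8 s, in which the tool goes at most 62.5 mm and 10.7 degrees, less where a joint would pass 70% of its speed; a pose out of reach is approached as far as the arm can. A call with a gripper value outside its range is refused whole. The fingers move at their own pace and stop on an object; "squeeze" is the grip in N (left out, the last holds). Time passes only in rows, so rows that repeat a pose let the fingers close. It gives the time, the measured TCP pose, the force and the opening at its end, in the units of the state.
- robot.state(): the state, without advancing time (a new reading comes with each control period).
- viewer.capture(name): name is "side" or "top" or "wrist"; returns the picture (400x640x3 uint8, red, green, blue); there is no depth.
- viewer.get_calibration(name): a dict with "vfov" (degrees; the focal length in pixels is half the picture's height over the tangent of half this angle, whatever the lens; pixels are square), "cx", "cy" (the principal point, pixels), "cam_to_world" (4x4, takes a point from camera to world coordinates). Camera axes: x right, y down, z forward; pixel columns grow to the right and rows downward; lengths in m; the calibration is good to about 2 mm. A picture is of the moment at which its call begins: read the wrist's pose just before it. get_calibration takes no time and is no camera call; for the wrist camera it gives the pose at the moment of the call.
- ticket.sign_off(): hands the job in, once; it reports no verdict.
Trained networks look in the newest picture that a camera, given by its name, has taken for a name from the list of things; names that differ only in an ending like _2 or _b are one class to them, and where a whole thing is asked for, a point or a joint stands for the part that bears it (a point fixed in the world has none). Each returns a list of dicts, best first, with "p" (0 to 1); they miss things now and then, are a little off and sometimes report something else, mostly with a low value. They report only what shows in the picture. A call takes as long as a camera call. They do not tell look-alikes from the thing itself.
- nets.cut_out(camera, name): "mask" (400x640 bool, what is visible of it) and "xy" ([column, row] in pixels, amid what is visible of it).
The state is a dict: "time_s": time; "joint_positions": joint angles; "qd": joint speeds; "joint_torque": joint torques, N m; "position": TCP position; "orientation": TCP orientation; "ft_force": force on the tool from outside, world axes, zero at the start; "ft_torque": the same for the moment, N m; "finger_gap": finger opening in m.
Only numpy, scipy, OpenCV 4.12 (cv2) and the standard library are available. Lean on these libraries where they do the work, as an engineer would, in place of code of your own. Each camera call takes 0.05 s, during which the arm holds its last target.

## Working session

There is one attempt and no reset: what is moved stays moved. The work goes in short steps, Python scripts to look and compute and a tool call to move; the robot and the scene stay as the last step left them, time stands still between calls to the robot, and variables do not carry over. Pictures are saved under pics/ and viewed, and the job is handed in when it is done.

Besides the shell and the picture viewer there is one more tool, called after "Emit:" as a command line: name --argument value ..., lists and objects as JSON in quotes. jog_arm: Moves the arm, as the interface text tells. Its arguments: {"type":"object","properties":{"plan":{"type":"array"},"squeeze":{"type":"number"}},"required":["plan"]}

```bash
ls; mkdir -p pics; python3 - <<'E'
from cell import robot, viewer, ticket, nets
import cv2
s=robot.state(); print({k:s[k] for k in s})
for n in ["side","top","wrist"]:
    im=viewer.capture(n); cv2.imwrite(f"pics/a_{n}.png",im[:,:,::-1])
    c=viewer.get_calibration(n); print(n,c)
E
```

```text
pics
{'time_s': 0.0, 'joint_positions': array([ 1.32398762e+00,  1.26405099e-01, -4.06283093e-02,  1.40537991e+00,
        1.66055253e-05,  1.57081202e+00]), 'qd': array([-0.00028734, -0.00033967, -0.0008036 , -0.00068677,  0.00112749,
        0.00099379]), 'joint_torque': array([-6.24184067e-04, -4.35906994e+01,  3.52929354e+01,  1.69889705e-02,
        1.20081363e-04,  1.53456959e-06]), 'position': array([0.12815913, 0.50869844, 0.230506  ]), 'orientation': array([ 2.47722944e+00,  1.93048509e+00, -2.01883461e-03]), 'ft_force': array([-0.70665772, -0.8889339 ,  0.39155445]), 'ft_torque': array([0.02966784, 0.00238936, 0.00408137]), 'finger_gap': 0.08534828896120794}
side {'vfov': 43.437733247793545, 'cx': 307.9215966114318, 'cy': 202.40530310070938, 'cam_to_world': array([[ 0.74472084, -0.47480102,  0.46899346, -0.07133558],
       [-0.66735708, -0.53512   ,  0.51795861, -0.70874835],
       [ 0.0050405 , -0.69872067, -0.71537684,  1.09342375],
       [ 0.        ,  0.        ,  0.        ,  1.        ]])}
top {'vfov': 44.013466523815595, 'cx': 327.3384326797027, 'cy': 193.21574436054922, 'cam_to_world': array([[-0.02650402, -0.98000299,  0.19720971,  0.33603531],
       [-0.99955469,  0.02868625,  0.0082166 , -0.00541357],
       [-0.0137095 , -0.19690412, -0.98032689,  1.29651115],
       [ 0.        ,  0.        ,  0.        ,  1.        ]])}
wrist {'vfov': 64.88021665632415, 'cx': 319.42369578508055, 'cy': 199.9688392274857, 'cam_to_world': array([[ 2.43114278e-01,  9.35802390e-01,  2.55282851e-01,
         6.43000860e-02],
       [ 9.69997309e-01, -2.34765452e-01, -6.31696333e-02,
         5.25214246e-01],
       [ 8.17300029e-04,  2.62981118e-01, -9.64800634e-01,
         3.74415429e-01],
       [ 0.00000000e+00,  0.00000000e+00,  0.00000000e+00,
         1.00000000e+00]])}
```

View pics/a_top.png

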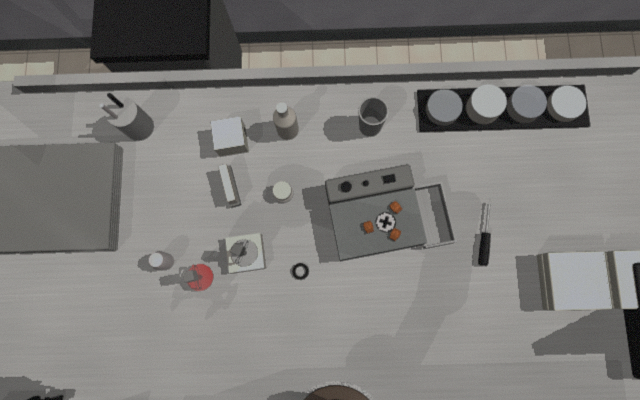

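View pics/a_side.png

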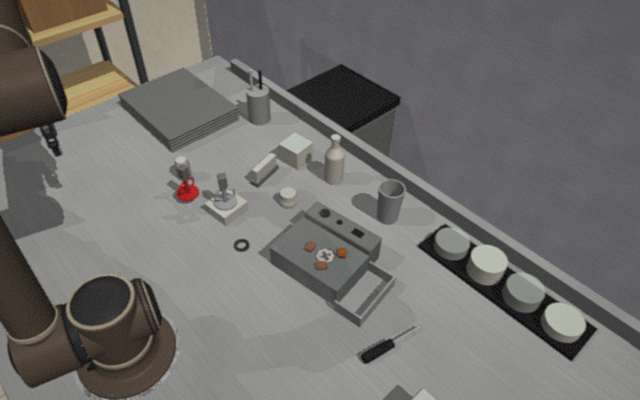

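View pics/a_wrist.png

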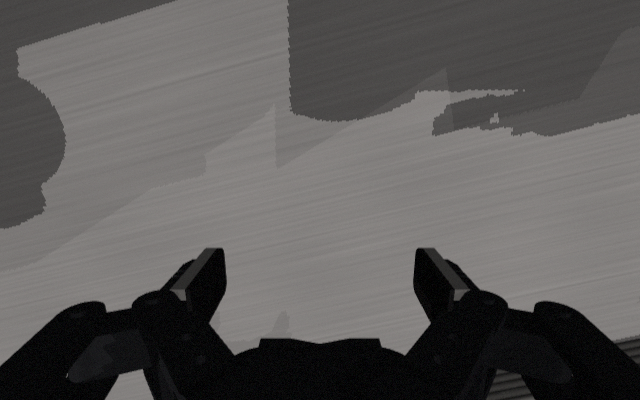

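```bash
python3 - <<'E'
import cv2
t=cv2.imread('pics/a_top.png'); s=cv2.imread('pics/a_side.png')
cv2.imwrite('pics/c1.png',cv2.resize(t[155:275,310:470],None,fx=5,fy=5,interpolation=cv2.INTER_CUBIC))
cv2.imwrite('pics/c2.png',cv2.resize(t[150:300,140:310],None,fx=4,fy=4,interpolation=cv2.INTER_CUBIC))
cv2.imwrite('pics/c3.png',cv2.resize(s[190:330,255:405],None,fx=4,fy=4,interpolation=cv2.INTER_CUBIC))
cv2.imwrite('pics/c4.png',cv2.resize(s[125:260,160:320],None,fx=4,fy=4,interpolation=cv2.INTER_CUBIC))
E
```

```text
(no output)
```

View pics/c1.png

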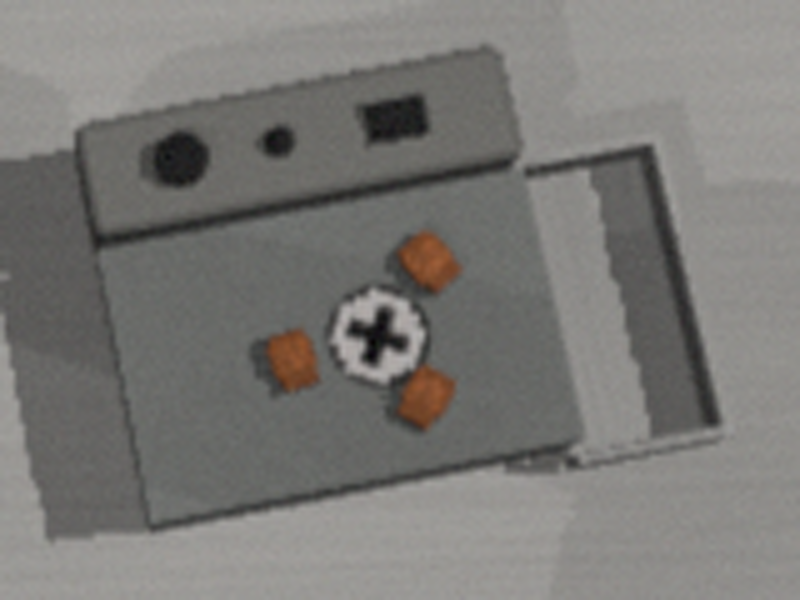

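View pics/c2.png

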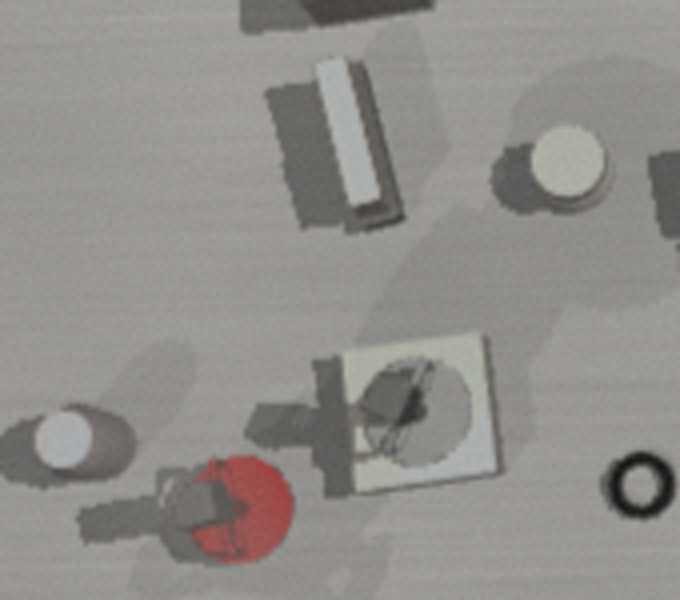

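View pics/c3.png

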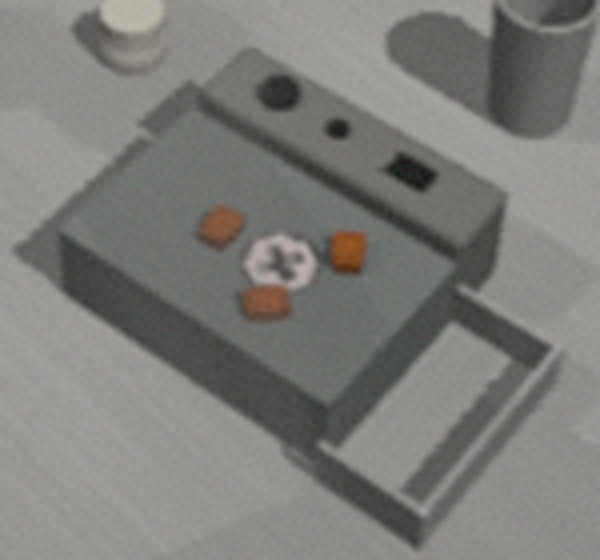

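View pics/c4.png

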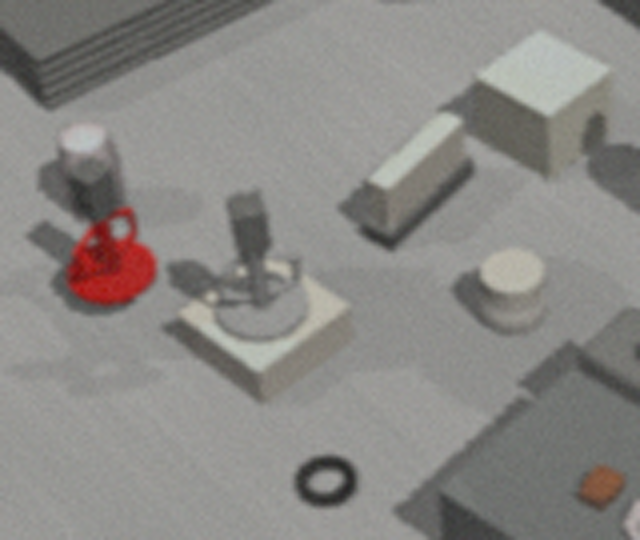

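```bash
cat > h.py <<'E'
import numpy as np, cv2
from scipy.optimize import least_squares
from scipy.spatial.transform import Rotation as R
from cell import robot, viewer, ticket, nets
def K(c): return 200/np.tan(np.radians(c['vfov']/2))
def proj(c,P):
    P=np.atleast_2d(P); T=np.linalg.inv(c['cam_to_world']); q=P@T[:3,:3].T+T[:3,3]
    return np.c_[c['cx']+K(c)*q[:,0]/q[:,2], c['cy']+K(c)*q[:,1]/q[:,2]]
def unproj(c,uv,z):
    uv=np.atleast_2d(uv); f=K(c)
    d=np.c_[(uv[:,0]-c['cx'])/f,(uv[:,1]-c['cy'])/f,np.ones(len(uv))]@c['cam_to_world'][:3,:3].T
    o=c['cam_to_world'][:3,3]; return o+d*((z-o[2])/d[:,2])[:,None]
def place(p,M):
    M=np.atleast_2d(M); c,s=np.cos(p[2]),np.sin(p[2])
    return np.c_[p[0]+c*M[:,0]-s*M[:,1],p[1]+s*M[:,0]+c*M[:,1],M[:,2]]
def fit(obs,p0):
    # obs: list of (cal, uv(n,2), model(n,3))
    f=lambda p: np.concatenate([(proj(c,place(p,M))-uv).ravel() for c,uv,M in obs])
    r=least_squares(f,p0,loss='soft_l1'); return r.x,np.round(f(r.x).reshape(-1,2),1)
def totool(dw):
    s=robot.state(); Rm=R.from_rotvec(s['orientation']).as_matrix(); return np.round(Rm.T@np.array(dw),4)
def st():
    s=robot.state(); Rm=R.from_rotvec(s['orientation']).as_matrix()
    print('t%.2f'%s['time_s'],'pos',np.round(s['position'],4),'xaxis yaw deg %.2f'%np.degrees(np.arctan2(Rm[1,0],Rm[0,0])),'zax',np.round(Rm[:,2],3),'F',np.round(s['ft_force'],1),'gap %.4f'%s['finger_gap'],'q',np.round(s['joint_positions'],3)); return s
E
python3 - <<'E'
from h import *
t=viewer.get_calibration('top'); s=viewer.get_calibration('side')
def c1(*a): return np.array(a)/5+[310,155]
def c2(*a): return np.array(a)/4+[140,150]
def c3(*a): return np.array(a)/4+[255,190]
def c4(*a): return np.array(a)/4+[160,125]
A=lambda *a:np.array(a)/1000.
m=A([-70,130,70],[-70,-90,70],[-80,-170,40],[80,-170,40],[0,0,70])
ot=(t,c1([150,527],[578,444],[722,432],[654,147],[378,335]),m); os=(s,c3([62,235],[330,405],[418,508],[562,352],[281,263]),m)
for o in ([ot,os],[ot],[os]): print('mixer',*fit(o,[.5,-.15,0]))
m=A([-11,50,62],[11,50,62],[11,-50,62],[-11,-50,62])
# rib local: long along y here (x axis=long is +90)
ot=(t,c2([350,210],[316,63],[348,57],[382,203]),A([-50,11,62],[50,11,62],[50,-11,62],[-50,-11,62]))
os=(s,c4([370,182],[447,113],[465,122],[387,190]),ot[2])
for o in ([ot,os],[ot],[os]): print('scr',*fit(o,[.6,.2,0]))
ot=(t,c2([342,353],[486,333],[500,472],[358,492]),A([45,45,36],[45,-45,36],[-45,-45,36],[-45,45,36]))
os=(s,c4([262,372],[180,315],[350,305]),A([-45,-45,36],[-45,45,36],[45,-45,36]))
for o in ([ot,os],[ot],[os]): print('stand',*fit(o,[.5,.2,0]))
for n in ['chip1','socket','beater','scraper_grip','screwdriver','sauce_tub','seal_ring','napkins']:
    for cam,c in(('top',t),('side',s)):
        r=nets.cut_out(cam,n)
        z={'chip1':.08,'socket':.07}.get(n,.03)
        for q in r: print(n,cam,round(q['p'],2),np.round(q['xy'],1),q['mask'].sum(),np.round(unproj(c,q['xy'],z)[0],4))
st()
E
```

```text
mixer [ 0.50427259 -0.13786244  0.1630783 ] [[-0.4 -0.3]
 [ 1.4 -0.7]
 [ 2.2  0.8]
 [ 1.  -2.8]
 [-0.2  0.4]
 [-1.7 -1.9]
 [-1.3 -0.1]
 [ 0.6  1.7]
 [ 0.1 -1.8]
 [-0.9 -0.6]]
mixer [ 0.50367998 -0.13573092  0.1634377 ] [[-1.2 -0. ]
 [ 0.6 -0.4]
 [ 1.4  1. ]
 [ 0.2 -2.6]
 [-1.1  0.7]]
mixer [ 0.50497643 -0.14021197  0.15406642] [[-0.8 -1.9]
 [-0.8  0.4]
 [ 0.9  2.5]
 [ 0.9 -0.9]
 [-0.1 -0.2]]
scr [0.61856598 0.25950786 0.23434489] [[ 0.3  0.1]
 [ 0.3  0.1]
 [ 0.6 -0.6]
 [ 0.7 -0.3]
 [-1.7 -0.8]
 [-1.  -0.8]
 [ 0.  -0.5]
 [-0.4 -0. ]]
scr [0.61814273 0.26070742 0.23206495] [[-0.2  0.3]
 [-0.1  0.2]
 [ 0.2 -0.4]
 [ 0.2 -0.1]]
scr [0.61875063 0.25600847 0.24050223] [[-0.9 -0.2]
 [-0.4 -0.3]
 [ 0.7 -0. ]
 [ 0.5  0.5]]
stand [0.4413786  0.21723275 0.12201269] [[ 0.6 -0.3]
 [-0.6 -0.6]
 [ 0.2 -0.2]
 [ 0.4  0.1]
 [-0.7  0.3]
 [-1.  -0.4]
 [ 0.   0.2]]
stand [0.44072447 0.21760705 0.11311898] [[ 0.5 -0.3]
 [-0.6 -0.2]
 [-0.1  0.2]
 [ 0.1  0.2]]
stand [0.44242815 0.21644363 0.13668735] [[ 0.1  0.3]
 [-0.6 -0.2]
 [ 0.5 -0.1]]
chip1 top 0.64 [397.1 202.8] 89 [ 0.5513 -0.1684  0.08  ]
chip1 top 0
[... 881 characters left out ...]
screwdriver top 0.81 [480.4 247.5] 352 [ 0.4386 -0.3803  0.03  ]
screwdriver side 0.6 [377.8 351.8] 395 [ 0.4259 -0.4023  0.03  ]
sauce_tub top 0.74 [280.6 197. ] 351 [0.5843 0.1274 0.03  ]
sauce_tub side 0.53 [283.6 197. ] 332 [0.5865 0.1263 0.03  ]
sauce_tub side 0.43 [231.3 209.9] 670 [0.4384 0.1867 0.03  ]
seal_ring top 0.61 [306.5 271.3] 153 [0.3908 0.0633 0.03  ]
seal_ring side 0.57 [312.7 244.6] 107 [ 0.5279 -0.0677  0.03  ]
napkins top 0.89 [226.9 135.7] 1181 [0.7559 0.2702 0.03  ]
napkins side 0.56 [296.3 150.2] 920 [0.7576 0.2657 0.03  ]
t0.95 pos [0.1283 0.5091 0.2313] xaxis yaw deg 75.86 zax [ 0.  0. -1.] F [-0.3  0.9  0.2] gap 0.0856 q [ 1.324  0.126 -0.04   1.405 -0.     1.571]
```

Emit:
jog_arm --plan '[{"jaw":1,"travel":[-0.122,0.536,0],"twist":-0.481},{"jaw":1,"travel":[-0.122,0.536,0],"twist":-0.481},{"jaw":1,"travel":[-0.122,0.536,0],"twist":-0.481},{"jaw":1,"travel":[-0.122,0.536,0],"twist":-0.481},{"jaw":1,"travel":[-0.122,0.536,0],"twist":-0.481}]' --squeeze 60

```text
time_s: 1.58
position: [0.3968, 0.3726, 0.2315]
orientation: [-1.946, -2.466, -0.001]
ft_force: [1.0, 1.1, -0.5]
finger_gap: 0.0854
```

```bash
python3 - <<'E'
from h import *
s=st(); print(totool(np.array([.618,.259,.15])-s['position']))
E
```

```text
t1.57 pos [0.3968 0.3726 0.2315] xaxis yaw deg 103.43 zax [ 0.     0.001 -1.   ] F [ 1.   1.1 -0.5] gap 0.0854 q [0.754 0.162 0.003 1.411 0.    0.519]
[-0.1619  0.1887  0.0815]
```

Emit:
jog_arm --plan '[{"jaw":1,"travel":[-0.162,0.189,0.03],"twist":0},{"jaw":1,"travel":[-0.162,0.189,0.03],"twist":0},{"jaw":1,"travel":[-0.162,0.189,0.08],"twist":0},{"jaw":1,"travel":[-0.162,0.189,0.08],"twist":0},{"jaw":1,"travel":[-0.162,0.189,0.08],"twist":0}]'

```text
time_s: 2.2
position: [0.618, 0.2575, 0.1479]
orientation: [-1.95, -2.461, 0.006]
ft_force: [0.0, 0.7, 0.7]
finger_gap: 0.0852
```

```bash
python3 - <<'E'
from h import *
s=st(); im=viewer.capture('wrist'); c=viewer.get_calibration('wrist')
cv2.imwrite('pics/w1.png',im[:,:,::-1]); print(totool(np.array([.618,.2593,.025])-s['position']))
p=[.6183,.2595,.233]
pts=place(p,np.array([[x,y,.062] for x in(-.05,.05) for y in(-.011,.011)])); print(proj(c,pts).round())
E
```

```text
t2.20 pos [0.618  0.2575 0.1479] xaxis yaw deg 103.23 zax [-0.004 -0.002 -1.   ] F [0.  0.7 0.7] gap 0.0852 q [ 0.395  0.416  0.158  1.317 -0.     0.164]
[0.0019 0.0008 0.1229]
[[306. 138.]
 [337. 138.]
 [308. 265.]
 [335. 265.]]
```

View pics/w1.png

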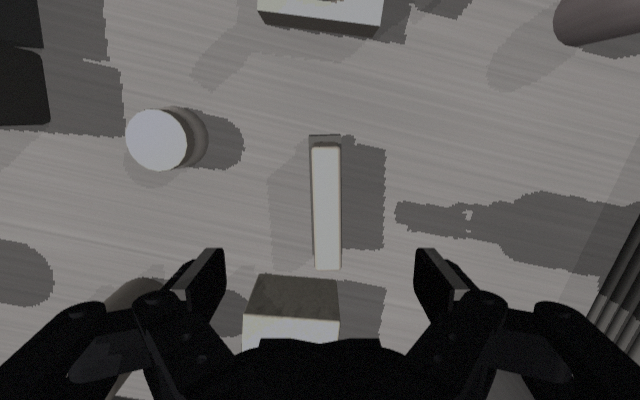

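```bash
python3 - <<'E'
import cv2
i=cv2.imread('pics/w1.png')
cv2.imwrite('pics/w1c.png',cv2.resize(i[125:285,250:400],None,fx=4,fy=4,interpolation=cv2.INTER_CUBIC))
E
```

```text
(no output)
```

View pics/w1c.png

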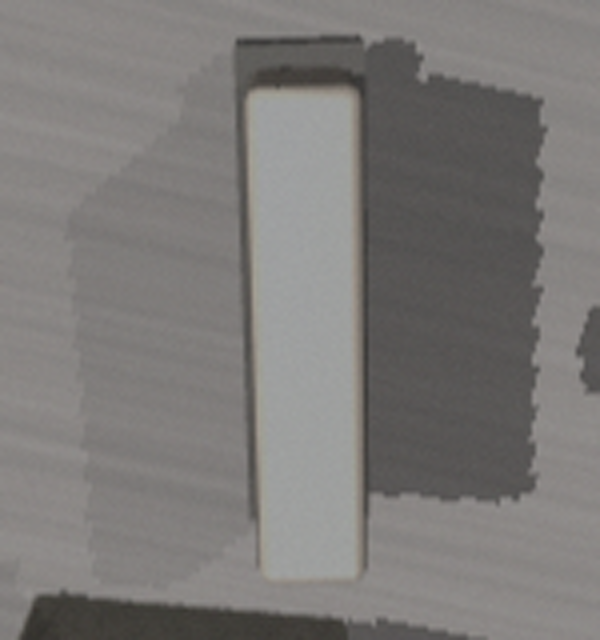

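```bash
python3 - <<'E'
from h import *
s=st(); c=viewer.get_calibration('wrist')
uv=np.array([[246,87],[360,87],[259,578],[365,578]])/4+[250,125]
M=np.array([[x,y,.062] for x in(-.05,.05) for y in(-.011,.011)])
p,r=fit([(c,uv,M)],[.6183,.2595,.233]); print(p,np.degrees(p[2])+90,r)
print(totool(np.array([p[0],p[1],.025])-s['position']))
E
```

```text
t2.25 pos [0.6182 0.2576 0.148 ] xaxis yaw deg 103.24 zax [-0.003 -0.002 -1.   ] F [ 0.1 -0.9 -0.5] gap 0.0854 q [ 3.950e-01  4.160e-01  1.580e-01  1.317e+00 -1.000e-03  1.640e-01]
[0.62263118 0.26488738 0.25565518] 104.64796277879648 [[-1.  -0.6]
 [ 1.  -1.3]
 [-0.4  1.9]
 [ 0.4  1.3]]
[0.0062 0.0064 0.123 ]
```

Emit:
jog_arm --plan '[{"jaw":1,"travel":[0.005,0.004,0.05],"twist":-0.016},{"jaw":1,"travel":[0.005,0.004,0.1],"twist":-0.016},{"jaw":1,"travel":[0.005,0.004,0.123],"twist":-0.016},{"jaw":0.1,"travel":[0.005,0.004,0.123],"twist":-0.016},{"jaw":0,"travel":[0.005,0.004,0.123],"twist":-0.016}]' --squeeze 70

```text
time_s: 2.88
position: [0.6198, 0.2669, 0.0305]
orientation: [1.925, 2.481, 0.004]
ft_force: [0.1, -1.1, -0.3]
finger_gap: 0.0512
```

Emit:
jog_arm --plan '[{"jaw":0,"travel":[0,0,0],"twist":0},{"jaw":0,"travel":[0,0,0],"twist":0},{"jaw":0,"travel":[0,0,0],"twist":0},{"jaw":0,"travel":[0,0,0],"twist":0}]'

```text
time_s: 3.38
position: [0.6202, 0.2662, 0.0301]
orientation: [1.926, 2.48, 0.004]
ft_force: [-0.9, 0.1, 5.9]
finger_gap: 0.021
```

```bash
python3 - <<'E'
from h import *
s=st()
E
```

```text
t3.38 pos [0.6202 0.2662 0.0301] xaxis yaw deg 104.34 zax [ 0.002  0.001 -1.   ] F [-0.9  0.1  5.9] gap 0.0210 q [ 0.405  0.466 -0.029  1.073  0.     0.155]
```

Emit:
jog_arm --plan '[{"jaw":0,"travel":[0,0,-0.05],"twist":0},{"jaw":0,"travel":[0,0,-0.11],"twist":0},{"jaw":0,"travel":[-0.03,-0.02,-0.15],"twist":0},{"jaw":0,"travel":[-0.07,-0.055,-0.15],"twist":0.04},{"jaw":0,"travel":[-0.11,-0.085,-0.15],"twist":0.088}]'

```text
time_s: 4.0
position: [0.5636, 0.1371, 0.1789]
orientation: [2.035, 2.393, 0.001]
ft_force: [0.3, 0.1, -1.2]
finger_gap: 0.021
```

Emit:
jog_arm --plan '[{"jaw":0,"travel":[-0.037,-0.032,0],"twist":0},{"jaw":0,"travel":[-0.074,-0.064,0],"twist":0},{"jaw":0,"travel":[-0.111,-0.096,0],"twist":0},{"jaw":0,"travel":[-0.146,-0.132,0],"twist":0},{"jaw":0,"travel":[-0.146,-0.132,0],"twist":0}]'

```text
time_s: 4.62
position: [0.4555, -0.0292, 0.1786]
orientation: [-2.039, -2.39, 0.001]
ft_force: [0.6, 0.2, -1.5]
finger_gap: 0.0207
```

```bash
python3 - <<'E'
from h import *
s=st(); 
for n in ('wrist','top'):
    im=viewer.capture(n); cv2.imwrite(f'pics/{n}2.png',im[:,:,::-1])
c=viewer.get_calibration('wrist')
A=np.array([[-70,130,70],[-70,-90,70],[0,0,70],[73,130,96],[73,-90,96]])/1000
print(proj(c,place([.504,-.137,.163],A)).round())
E
```

```text
t4.62 pos [ 0.4555 -0.0292  0.1786] xaxis yaw deg 99.06 zax [-0. -0. -1.] F [ 0.6  0.2 -1.5] gap 0.0207 q [-0.064  0.002 -0.287  1.281 -0.    -0.222]
[[337. 145.]
 [ 59. 146.]
 [183. 228.]
 [336. 321.]
 [ 72. 322.]]
```

View pics/wrist2.png

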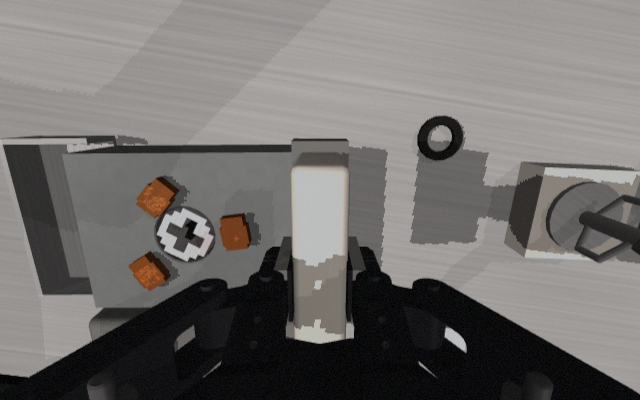

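View pics/top2.png

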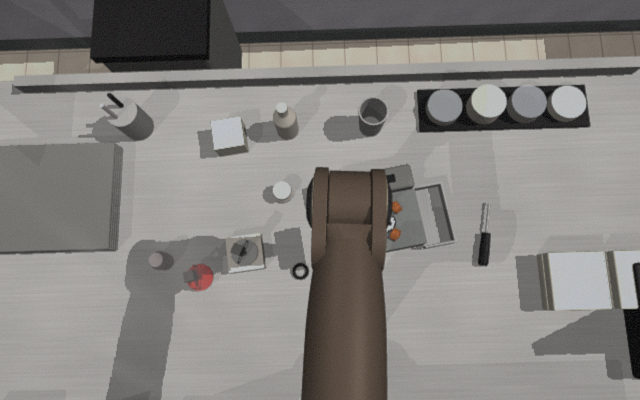

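Emit:
jog_arm --plan '[{"jaw":0,"travel":[-0.025,0.031,0],"twist":0},{"jaw":0,"travel":[-0.025,0.031,0.03],"twist":0},{"jaw":0,"travel":[-0.025,0.031,0.06],"twist":0},{"jaw":0,"travel":[-0.025,0.031,0.072],"twist":0},{"jaw":0,"travel":[-0.025,0.031,0.072],"twist":0}]'

```text
time_s: 5.35
position: [0.4921, -0.0463, 0.1058]
orientation: [-2.032, -2.394, 0.001]
ft_force: [1.1, 0.0, -0.3]
finger_gap: 0.0211
```

```bash
python3 - <<'E'
from h import *
s=st(); d=s['position'][:2]-[.504,-.137]; a=.163
print('mix',d[0]*np.cos(a)+d[1]*np.sin(a),-d[0]*np.sin(a)+d[1]*np.cos(a))
for n in ('wrist','side'):
    im=viewer.capture(n); cv2.imwrite(f'pics/{n}3.png',im[:,:,::-1])
im=cv2.imread('pics/side3.png'); cv2.imwrite('pics/side3c.png',cv2.resize(im[170:340,230:420],None,fx=4,fy=3.5))
E
```

```text
t5.35 pos [ 0.4921 -0.0463  0.1058] xaxis yaw deg 99.35 zax [-0.002  0.    -1.   ] F [ 1.1  0.  -0.3] gap 0.0211 q [-0.094  0.101 -0.345  1.126  0.    -0.257]
mix 0.0029667081062537907 0.09146278052089782
```

View pics/wrist3.png

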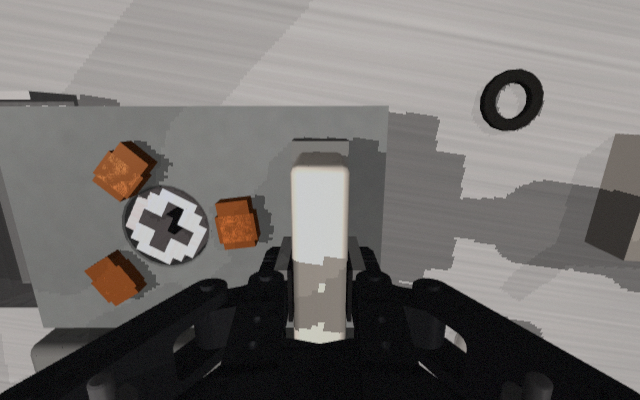

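View pics/side3c.png

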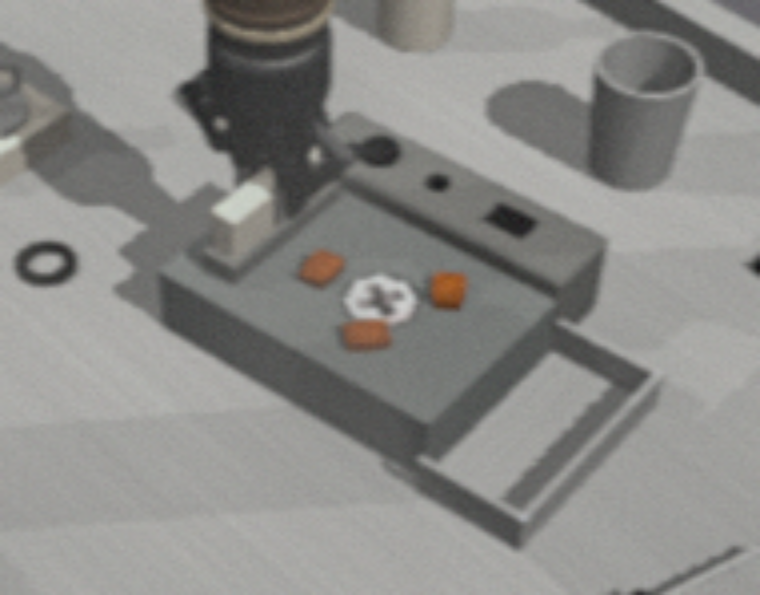

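Emit:
jog_arm --plan '[{"jaw":0,"travel":[0,0,0.004],"twist":0},{"jaw":0,"travel":[-0.012,0,0.004],"twist":0},{"jaw":0,"travel":[-0.024,0,0.004],"twist":0},{"jaw":0,"travel":[-0.036,0,0.004],"twist":0},{"jaw":0,"travel":[-0.048,0,0.004],"twist":0}]'

```text
time_s: 6.08
position: [0.5001, -0.0954, 0.1024]
orientation: [2.035, 2.393, 0.0]
ft_force: [-0.6, -0.2, -1.3]
finger_gap: 0.0211
```

```bash
python3 - <<'E'
from h import *
s=st(); d=s['position'][:2]-[.504,-.137]; a=.163
print('mix',d[0]*np.cos(a)+d[1]*np.sin(a),-d[0]*np.sin(a)+d[1]*np.cos(a))
for n in ('wrist',):
    im=viewer.capture(n); cv2.imwrite(f'pics/{n}4.png',im[:,:,::-1])
E
```

```text
t6.08 pos [ 0.5001 -0.0954  0.1024] xaxis yaw deg 99.26 zax [ 0. -0. -1.] F [-0.6 -0.2 -1.3] gap 0.0211 q [-0.189  0.128 -0.322  1.121 -0.    -0.35 ]
mix 0.0029116989893662568 0.04165103864243299
```

View pics/wrist4.png

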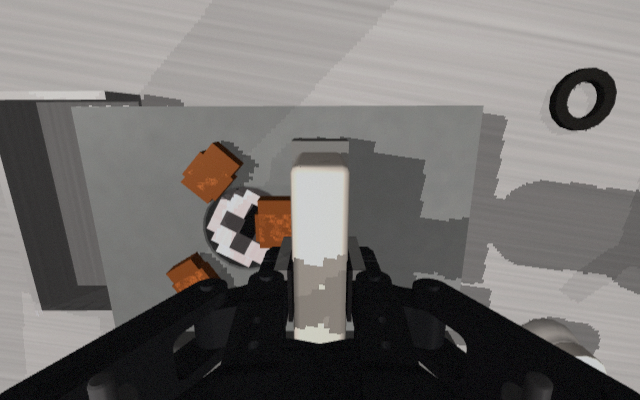

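Emit:
jog_arm --plan '[{"jaw":0,"travel":[-0.014,0,0],"twist":0},{"jaw":0,"travel":[-0.028,0,0],"twist":0},{"jaw":0,"travel":[-0.042,0,0],"twist":0},{"jaw":0,"travel":[-0.056,0,0],"twist":0},{"jaw":0,"travel":[-0.07,0,0],"twist":0}]'

```text
time_s: 6.75
position: [0.5114, -0.1643, 0.1023]
orientation: [-2.034, -2.394, -0.0]
ft_force: [-0.1, 0.1, -1.8]
finger_gap: 0.0213
```

```bash
python3 - <<'E'
from h import *
s=st(); d=s['position'][:2]-[.504,-.137]; a=.163
print('mix',d[0]*np.cos(a)+d[1]*np.sin(a),-d[0]*np.sin(a)+d[1]*np.cos(a))
for n in ('wrist','side'):
    im=viewer.capture(n); cv2.imwrite(f'pics/{n}5.png',im[:,:,::-1])
im=cv2.imread('pics/side5.png'); cv2.imwrite('pics/side5c.png',cv2.resize(im[170:340,230:420],None,fx=4,fy=3.5))
E
```

```text
t6.75 pos [ 0.5114 -0.1643  0.1023] xaxis yaw deg 99.29 zax [ 0.  0. -1.] F [-0.1  0.1 -1.8] gap 0.0213 q [-0.311  0.18  -0.261  1.13   0.    -0.473]
mix 0.0028607799233415585 -0.02816867730217822
```

View pics/wrist5.png

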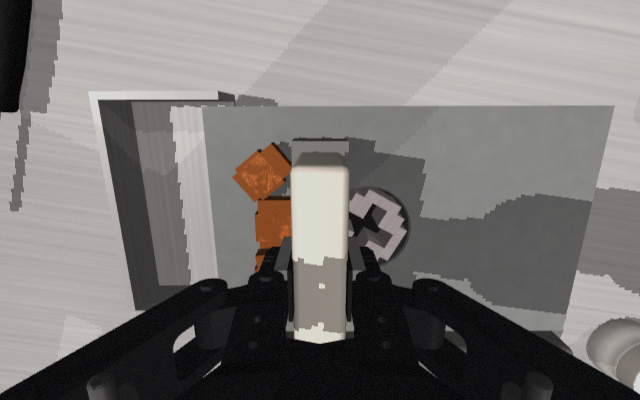

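View pics/side5c.png

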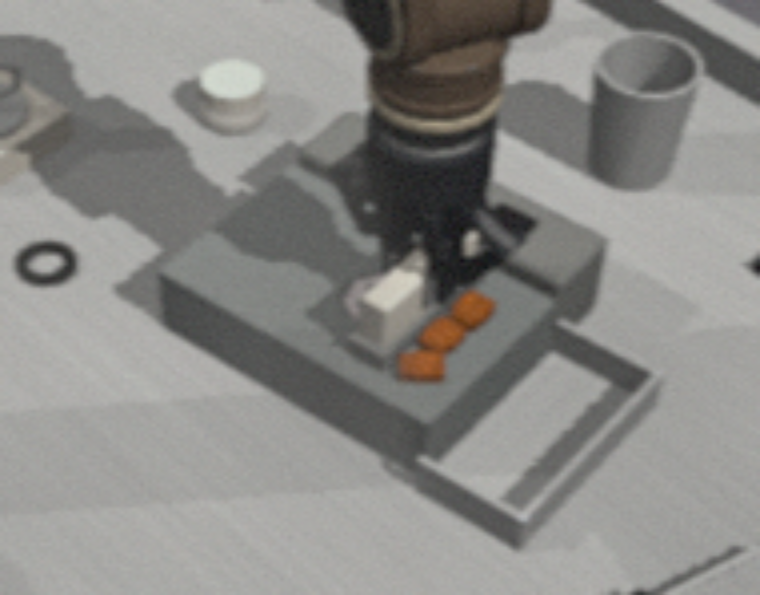

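Emit:
jog_arm --plan '[{"jaw":0,"travel":[-0.013,0,0],"twist":0},{"jaw":0,"travel":[-0.026,0,0],"twist":0},{"jaw":0,"travel":[-0.039,0,0],"twist":0},{"jaw":0,"travel":[-0.051,0,0],"twist":0},{"jaw":0,"travel":[-0.063,0,0],"twist":0}]'

```text
time_s: 7.48
position: [0.5215, -0.2264, 0.1023]
orientation: [-2.034, -2.394, 0.0]
ft_force: [-0.2, -0.3, -2.3]
finger_gap: 0.0209
```

Emit:
jog_arm --plan '[{"jaw":0,"travel":[0,0,0],"twist":0}]'

```text
time_s: 7.6
position: [0.5216, -0.2264, 0.1022]
orientation: [2.035, 2.393, -0.0]
ft_force: [-0.5, 0.4, -3.0]
finger_gap: 0.0208
```

```bash
python3 - <<'E'
from h import *
s=st(); d=s['position'][:2]-[.504,-.137]; a=.163
print('mix',d[0]*np.cos(a)+d[1]*np.sin(a),-d[0]*np.sin(a)+d[1]*np.cos(a))
for n in ('wrist','side'):
    im=viewer.capture(n); cv2.imwrite(f'pics/{n}6.png',im[:,:,::-1])
im=cv2.imread('pics/side6.png'); cv2.imwrite('pics/side6c.png',cv2.resize(im[170:340,230:420],None,fx=4,fy=3.5))
E
```

```text
t7.60 pos [ 0.5216 -0.2264  0.1022] xaxis yaw deg 99.23 zax [ 0. -0. -1.] F [-0.5  0.4 -3. ] gap 0.0208 q [-0.41   0.237 -0.19   1.144 -0.    -0.571]
mix 0.0028112917924480486 -0.09109112515007016
```

View pics/wrist6.png

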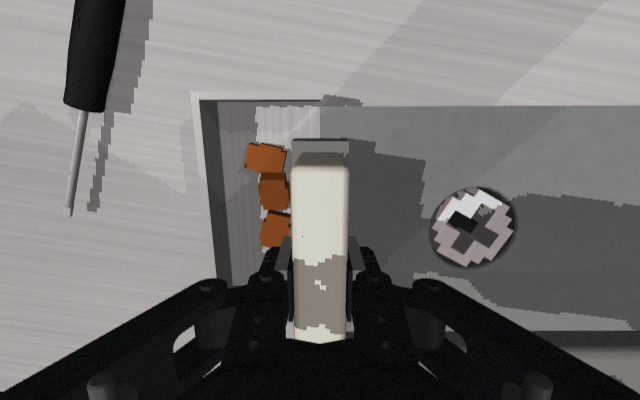

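View pics/side6c.png

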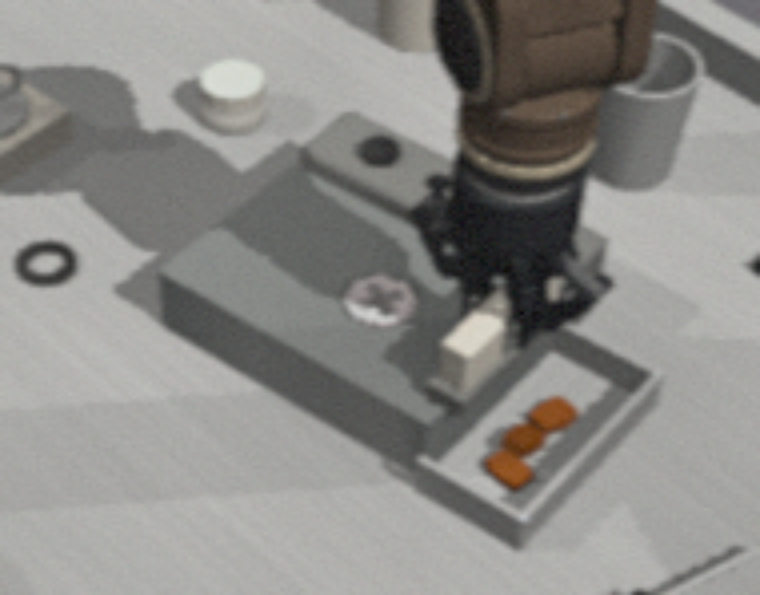

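Emit:
jog_arm --plan '[{"jaw":0,"travel":[0,0,-0.05],"twist":0},{"jaw":0,"travel":[0.04,0.015,-0.07],"twist":0},{"jaw":0,"travel":[0.09,0.034,-0.07],"twist":0},{"jaw":0,"travel":[0.14,0.053,-0.07],"twist":-0.03},{"jaw":0,"travel":[0.19,0.072,-0.07],"twist":-0.05}]'

```text
time_s: 8.32
position: [0.5617, -0.0244, 0.1726]
orientation: [1.972, 2.445, 0.001]
ft_force: [0.1, -0.8, -1.6]
finger_gap: 0.0211
```

Emit:
jog_arm --plan '[{"jaw":0,"travel":[0.05,0.018,0],"twist":0},{"jaw":0,"travel":[0.1,0.036,0],"twist":0},{"jaw":0,"travel":[0.15,0.054,0],"twist":-0.03},{"jaw":0,"travel":[0.2,0.072,0],"twist":-0.038},{"jaw":0,"travel":[0.24,0.085,0],"twist":-0.038}]'

```text
time_s: 8.95
position: [0.5939, 0.2287, 0.1722]
orientation: [-1.925, -2.483, -0.0]
ft_force: [-0.0, -0.5, -2.0]
finger_gap: 0.0209
```

```bash
python3 - <<'E'
from h import *
s=st(); print(totool(np.array([.6202,.2662,.0312])-s['position']))
E
```

```text
t8.95 pos [0.5939 0.2287 0.1722] xaxis yaw deg 104.44 zax [-0.  0. -1.] F [-0.  -0.5 -2. ] gap 0.0209 q [0.368 0.344 0.108 1.335 0.    0.116]
[0.0297 0.0348 0.141 ]
```

Emit:
jog_arm --plan '[{"jaw":0,"travel":[0.03,0.035,0.03],"twist":0},{"jaw":0,"travel":[0.03,0.035,0.08],"twist":0},{"jaw":0,"travel":[0.03,0.035,0.12],"twist":0},{"jaw":0,"travel":[0.03,0.035,0.139],"twist":0},{"jaw":0,"travel":[0.03,0.035,0.141],"twist":0}]'

```text
time_s: 9.57
position: [0.6197, 0.2641, 0.0302]
orientation: [-1.925, -2.481, 0.003]
ft_force: [0.5, -0.7, -1.7]
finger_gap: 0.0212
```

```bash
python3 - <<'E'
from h import *
s=st(); print(totool(np.array([.6202,.2662,.0312])-s['position']))
E
```

```text
t9.57 pos [0.6197 0.2641 0.0302] xaxis yaw deg 104.38 zax [-0.002 -0.001 -1.   ] F [ 0.5 -0.7 -1.7] gap 0.0212 q [ 0.403  0.468 -0.027  1.078  0.     0.152]
[ 0.0019  0.001  -0.001 ]
```

Emit:
jog_arm --plan '[{"jaw":0,"travel":[0,0,0.001],"twist":0},{"jaw":0,"travel":[0,0,0.002],"twist":0}]'

```text
time_s: 9.82
position: [0.621, 0.2641, 0.0298]
orientation: [1.926, 2.481, 0.001]
ft_force: [0.6, 0.3, -0.4]
finger_gap: 0.0212
```

Emit:
jog_arm --plan '[{"jaw":0.4,"travel":[0,0,0],"twist":0},{"jaw":0.8,"travel":[0,0,0],"twist":0},{"jaw":0.8,"travel":[0,0,-0.02],"twist":0},{"jaw":0.8,"travel":[0,0,-0.07],"twist":0},{"jaw":1,"travel":[0,0,-0.13],"twist":0}]'

```text
time_s: 10.45
position: [0.6202, 0.2635, 0.1598]
orientation: [-1.926, -2.48, 0.003]
ft_force: [1.1, 0.6, 1.3]
finger_gap: 0.0837
```

```bash
python3 - <<'E'
from h import *
s=st()
for n in ('wrist','side'):
    im=viewer.capture(n); cv2.imwrite(f'pics/{n}7.png',im[:,:,::-1])
E
```

```text
t10.45 pos [0.6202 0.2635 0.1598] xaxis yaw deg 104.33 zax [-0.002 -0.001 -1.   ] F [1.1 0.6 1.3] gap 0.0837 q [0.402 0.421 0.192 1.344 0.    0.152]
```

View pics/side7.png

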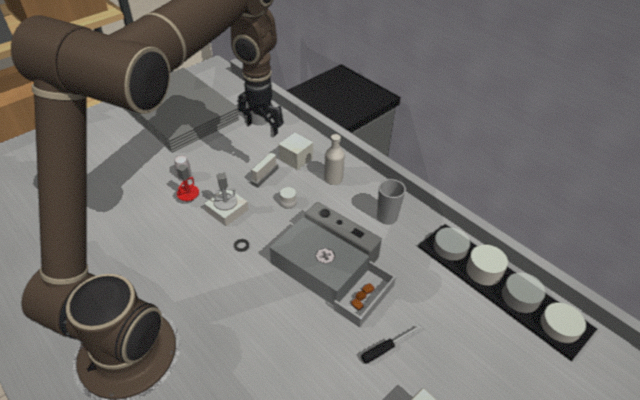

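View pics/wrist7.png

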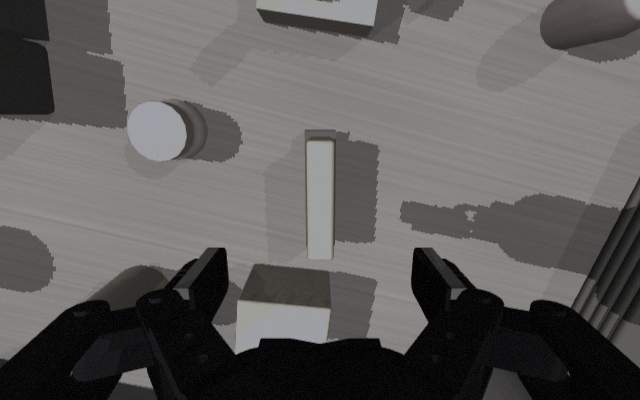

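Emit:
jog_arm --plan '[{"jaw":1,"travel":[0,-0.02,-0.05],"twist":0},{"jaw":1,"travel":[0,-0.07,-0.08],"twist":0},{"jaw":1,"travel":[0,-0.125,-0.1],"twist":0},{"jaw":1,"travel":[-0.001,-0.185,-0.1],"twist":0},{"jaw":1,"travel":[-0.001,-0.185,-0.1],"twist":0}]'

```text
time_s: 11.18
position: [0.4382, 0.2158, 0.2603]
orientation: [1.926, 2.482, 0.001]
ft_force: [-0.2, -0.0, -0.0]
finger_gap: 0.0857
```

```bash
python3 - <<'E'
from h import *
s=st()
for n in ('wrist',):
    im=viewer.capture(n); cv2.imwrite(f'pics/{n}8.png',im[:,:,::-1])
c=viewer.get_calibration('wrist'); print(proj(c,[[.441,.217,.142],[.441,.217,.036]]).round())
im=cv2.imread('pics/wrist8.png')
cv2.imwrite('pics/wrist8c.png',cv2.resize(im[120:280,220:420],None,fx=4,fy=3.75) if 0 else cv2.resize(im[120:270,220:420],None,fx=4,fy=4,interpolation=cv2.INTER_CUBIC))
E
```

```text
t11.18 pos [0.4382 0.2158 0.2603] xaxis yaw deg 104.38 zax [ 0.  0. -1.] F [-0.2 -0.  -0. ] gap 0.0857 q [ 0.458  0.058 -0.051  1.461  0.     0.207]
[[319. 194.]
 [319. 172.]]
```

View pics/wrist8.png

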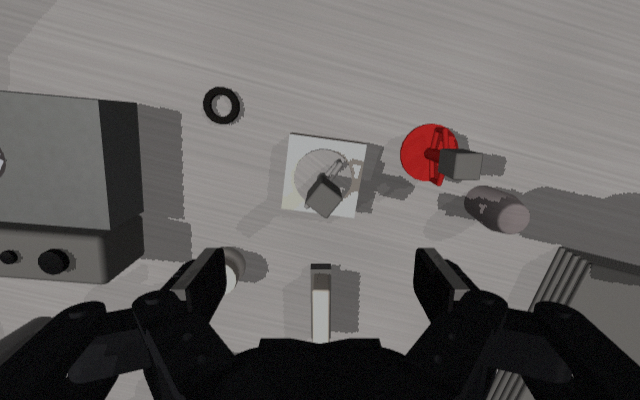

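View pics/wrist8c.png

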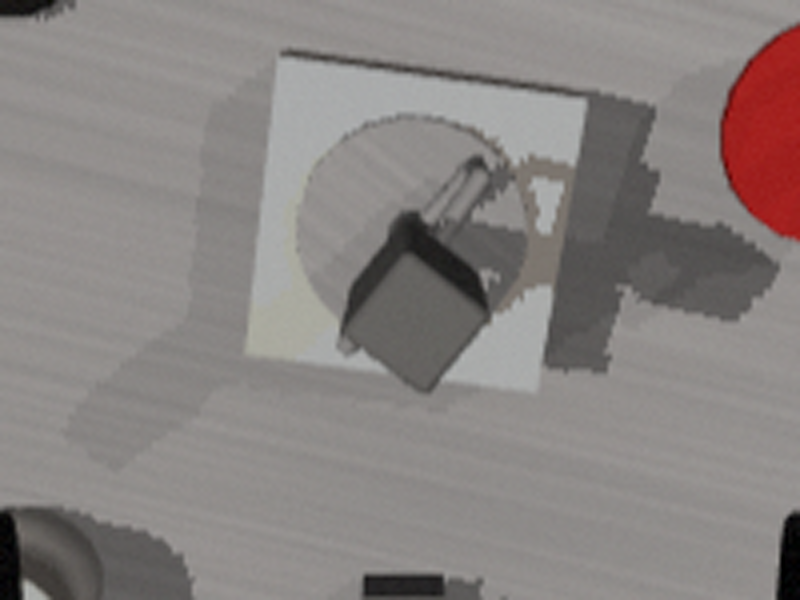

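```bash
cat >> h.py <<'E'
def offs(uv,z):
    "tool-frame lateral offset of pixel points at height z"
    s=robot.state(); c=viewer.get_calibration('wrist'); P=unproj(c,uv,z)
    Rm=R.from_rotvec(s['orientation']).as_matrix(); return (P-s['position'])@Rm, P
E
python3 - <<'E'
from h import *
s=st()
uv=np.array([[343,322],[410,250],[490,310],[427,392]])/4+[220,120]
o,P=offs(uv,.142); print(o.round(4),o.mean(0),P.mean(0))
c=viewer.get_calibration('wrist')
p,r=fit([(c,uv,np.array([[-12,-12,142],[12,-12,142],[12,12,142],[-12,12,142]])/1000)],[.441,.217,.9]); print(p,np.degrees(p[2])%90,r)
E
```

```text
t11.22 pos [0.4405 0.2167 0.2602] xaxis yaw deg 104.37 zax [ 0.002  0.001 -1.   ] F [0.  0.1 0. ] gap 0.0854 q [ 0.457  0.061 -0.048  1.459  0.     0.206]
[[-0.0114  0.0062  0.1182]
 [ 0.003  -0.0097  0.1181]
 [ 0.0203  0.0035  0.1182]
 [ 0.0069  0.0221  0.1182]] [0.00469737 0.00555488 0.11817368] [0.44490509 0.22271963 0.142     ]
[0.4447468  0.22269105 1.00160804] 57.38791357140107 [[ -1.   -1.6]
 [  1.1  35.7]
 [  1.5   2.8]
 [ -1.6 -37.7]]
```

Emit:
jog_arm --plan '[{"jaw":1,"travel":[0.001,0.001,0],"twist":0.18},{"jaw":1,"travel":[0.001,0.001,0],"twist":0.36},{"jaw":1,"travel":[0.001,0.001,0],"twist":0.54},{"jaw":1,"travel":[0.001,0.001,0],"twist":0.68},{"jaw":1,"travel":[0.001,0.001,0],"twist":0.68}]'

```text
time_s: 11.85
position: [0.4438, 0.2187, 0.2589]
orientation: [2.643, 1.698, 0.0]
ft_force: [-0.6, -0.2, 1.4]
finger_gap: 0.0854
```

```bash
python3 - <<'E'
from h import *
s=st()
im=viewer.capture('wrist'); cv2.imwrite('pics/w9.png',im[:,:,::-1])
im=cv2.imread('pics/w9.png')
cv2.imwrite('pics/w9c.png',cv2.resize(im[150:250,270:370],None,fx=6,fy=6,interpolation=cv2.INTER_CUBIC))
E
```

```text
t11.85 pos [0.4438 0.2187 0.2589] xaxis yaw deg 65.44 zax [ 0. -0. -1.] F [-0.6 -0.2  1.4] gap 0.0854 q [ 0.458  0.07  -0.041  1.459 -0.     0.886]
```

View pics/w9c.png

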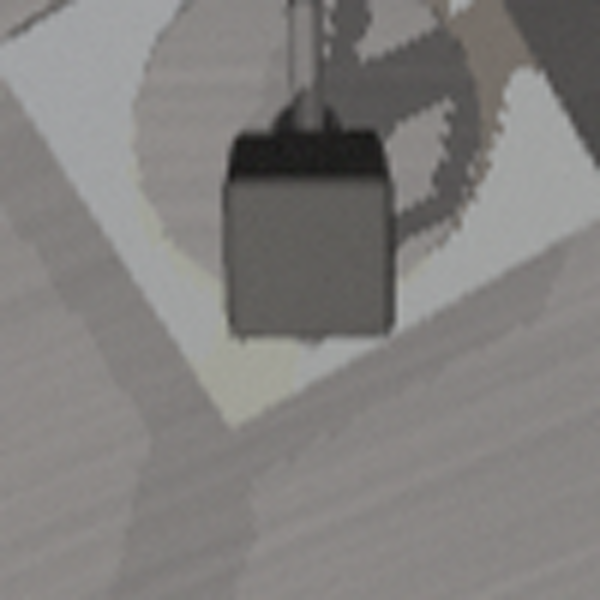

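```bash
python3 - <<'E'
from h import *
uv=np.array([[223,180],[389,177],[394,333],[229,337]])/6+[270,150]
o,P=offs(uv,.142); print(o.round(4),o.mean(0).round(4),P.mean(0).round(4))
s=st()
# view A: P=(.44491,.22272) at tcp (.4405,.2167)~, yaw 104.37 ; measured world = true + Rz(yaw)*b  (b tool-frame: x->(c,s), y->(s,-c))
def M(y): y=np.radians(y); return np.array([[np.cos(y),np.sin(y)],[np.sin(y),-np.cos(y)]])
PA=np.array([.44491,.22272]);PB=P.mean(0)[:2]
A=np.block([[np.eye(2),M(104.37)],[np.eye(2),M(65.44)]]); x=np.linalg.solve(A,np.r_[PA,PB]); print('true grip',x[:2],'bias tool',x[2:])
E
```

```text
[[-0.0095 -0.0125  0.1169]
 [ 0.0138 -0.0129  0.1169]
 [ 0.0148  0.0099  0.1169]
 [-0.0089  0.0105  0.1169]] [ 0.0026 -0.0012  0.1169] [0.4435 0.2215 0.142 ]
t11.90 pos [0.4436 0.2186 0.2589] xaxis yaw deg 65.51 zax [-0. -0. -1.] F [ 0.6 -0.3  0.4] gap 0.0852 q [ 0.458  0.07  -0.041  1.46  -0.     0.885]
true grip [0.44244407 0.22410331] bias tool [-0.00195204  0.00204546]
```

Emit:
jog_arm --plan '[{"jaw":1,"travel":[0.001,-0.0015,0.05],"twist":-0.028},{"jaw":1,"travel":[0.001,-0.0015,0.1],"twist":-0.028},{"jaw":1,"travel":[0.001,-0.0015,0.14],"twist":-0.028},{"jaw":1,"travel":[0.001,-0.0015,0.153],"twist":-0.028},{"jaw":1,"travel":[0.001,-0.0015,0.153],"twist":-0.028}]' --squeeze 80

```text
time_s: 12.52
position: [0.4418, 0.2198, 0.1063]
orientation: [-2.619, -1.735, 0.001]
ft_force: [0.4, 0.0, 0.1]
finger_gap: 0.0851
```

```bash
python3 - <<'E'
from h import *
s=st()
im=viewer.capture('wrist'); cv2.imwrite('pics/w10.png',im[:,:,::-1])
E
```

```text
t12.53 pos [0.4418 0.2198 0.1063] xaxis yaw deg 67.03 zax [-0.001 -0.    -1.   ] F [0.4 0.  0.1] gap 0.0851 q [ 0.462  0.098 -0.347  1.127 -0.     0.863]
```

View pics/w10.png

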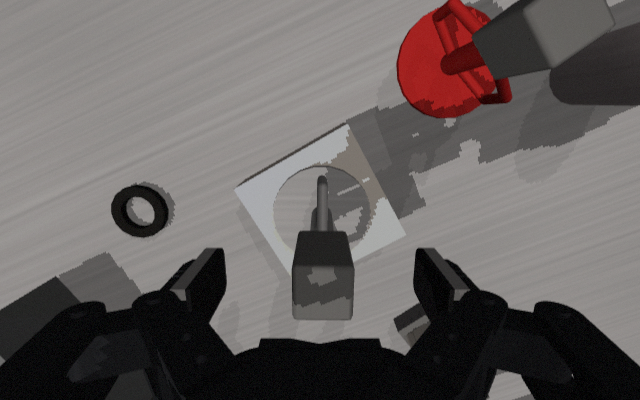

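Emit:
jog_arm --plan '[{"jaw":0.5,"travel":[0,0,0],"twist":0},{"jaw":0,"travel":[0,0,0],"twist":0},{"jaw":0,"travel":[0,0,0],"twist":0},{"jaw":0,"travel":[0,0,0],"twist":0},{"jaw":0,"travel":[0,0,0],"twist":0}]'

```text
time_s: 13.2
position: [0.4419, 0.22, 0.1069]
orientation: [2.62, 1.734, 0.002]
ft_force: [-0.3, 0.6, 4.9]
finger_gap: 0.0233
```

```bash
python3 - <<'E'
from h import *
s=st()
im=viewer.capture('wrist'); cv2.imwrite('pics/w11.png',im[:,:,::-1])
uv=np.array([[293,262],[353,262],[353,318],[295,319]])
print(offs(uv,.142)[0].round(4), offs(uv,.142)[0].mean(0))
E
```

```text
t13.20 pos [0.4419 0.22   0.1069] xaxis yaw deg 66.98 zax [ 0.001  0.    -1.   ] F [-0.3  0.6  4.9] gap 0.0233 q [ 0.462  0.097 -0.347  1.126 -0.     0.864]
[[-0.0095 -0.0121 -0.0352]
 [ 0.0132 -0.0121 -0.0352]
 [ 0.0139  0.0123 -0.0351]
 [-0.0092  0.0128 -0.0352]] [ 0.00208904  0.00019878 -0.03516309]
```

View pics/w11.png

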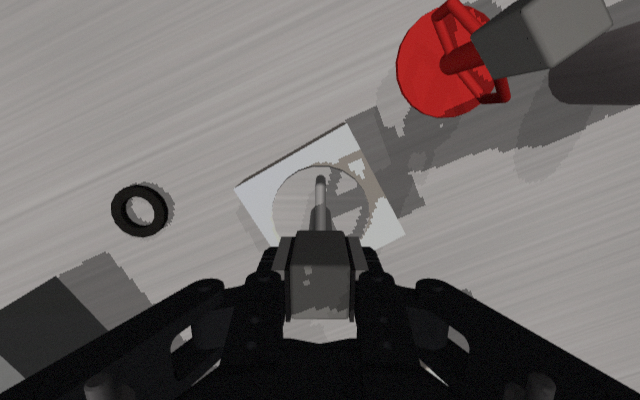

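Emit:
jog_arm --plan '[{"jaw":0,"travel":[0,0,-0.015],"twist":0},{"jaw":0,"travel":[0,0,-0.04],"twist":0},{"jaw":0,"travel":[0,0,-0.08],"twist":0},{"jaw":0,"travel":[0,0,-0.11],"twist":0},{"jaw":0,"travel":[0,0,-0.11],"twist":0}]'

```text
time_s: 13.88
position: [0.4426, 0.2203, 0.2187]
orientation: [2.62, 1.733, 0.006]
ft_force: [0.4, 0.7, -2.6]
finger_gap: 0.0229
```

```bash
python3 - <<'E'
from h import *
s=st()
im=cv2.imread('pics/wrist3.png'); cv2.imwrite('pics/hub3.png',cv2.resize(im[180:272,115:217],None,fx=6,fy=6,interpolation=cv2.INTER_CUBIC))
im=viewer.capture('side'); cv2.imwrite('pics/side12.png',im[:,:,::-1])
im=cv2.imread('pics/side12.png'); cv2.imwrite('pics/side12c.png',cv2.resize(im[90:270,130:330],None,fx=4,fy=3.3))
tgt=np.array([.504,-.137,.217]); yaw=np.radians(np.degrees(np.arctan2(1,1)))
print(totool(tgt-s['position']))
E
```

```text
t13.88 pos [0.4426 0.2203 0.2187] xaxis yaw deg 66.98 zax [ 0.004  0.002 -1.   ] F [ 0.4  0.7 -2.6] gap 0.0229 q [ 0.462  0.065 -0.135  1.367 -0.     0.864]
[-0.3048  0.1962  0.0016]
```

View pics/hub3.png

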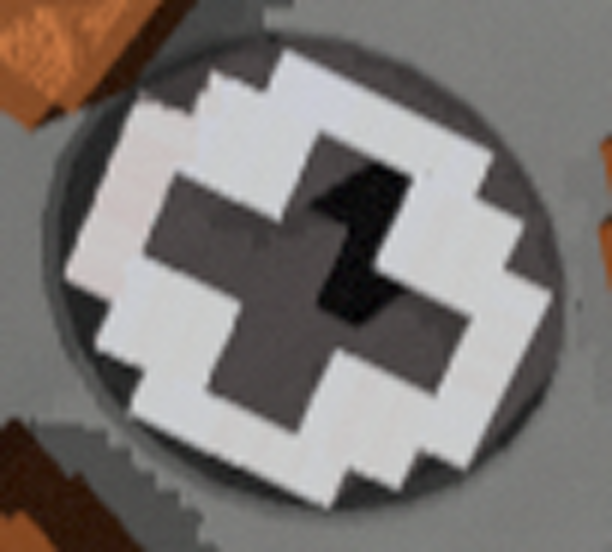

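View pics/side12c.png

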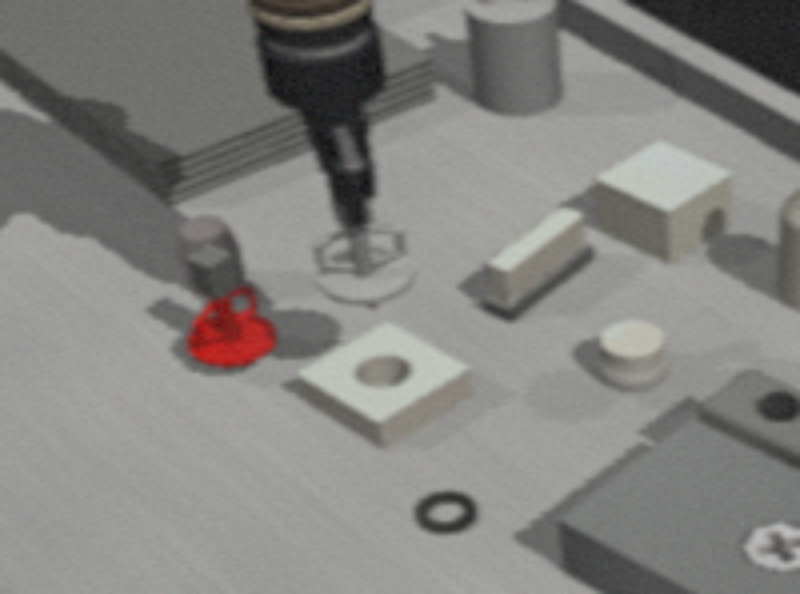

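Emit:
jog_arm --plan '[{"jaw":0,"travel":[-0.04,0.035,0],"twist":-0.05},{"jaw":0,"travel":[-0.08,0.07,0],"twist":-0.1},{"jaw":0,"travel":[-0.12,0.105,0],"twist":-0.136},{"jaw":0,"travel":[-0.16,0.14,0],"twist":-0.136},{"jaw":0,"travel":[-0.2,0.175,0],"twist":-0.136}]'

```text
time_s: 14.55
position: [0.5238, -0.0343, 0.2143]
orientation: [-2.495, -1.906, 0.003]
ft_force: [1.1, 0.9, -3.6]
finger_gap: 0.0235
```

Emit:
jog_arm --plan '[{"jaw":0,"travel":[-0.022,0.025,0],"twist":0},{"jaw":0,"travel":[-0.022,0.025,0],"twist":0},{"jaw":0,"travel":[-0.022,0.025,0],"twist":0}]'

```text
time_s: 14.92
position: [0.5419, -0.0601, 0.2148]
orientation: [-2.495, -1.906, 0.003]
ft_force: [-0.1, -0.3, -1.7]
finger_gap: 0.0228
```

```bash
python3 - <<'E'
from h import *
s=st()
im=viewer.capture('wrist'); cv2.imwrite('pics/w13.png',im[:,:,::-1])
c=viewer.get_calibration('wrist'); print(proj(c,[[.504,-.137,.07]]))
E
```

```text
t14.93 pos [ 0.5419 -0.0601  0.2148] xaxis yaw deg 74.76 zax [-0.003  0.001 -1.   ] F [-0.1 -0.3 -1.7] gap 0.0228 q [-0.111  0.167 -0.028  1.379  0.     0.155]
[[227.45479307 169.89479834]]
```

View pics/w13.png

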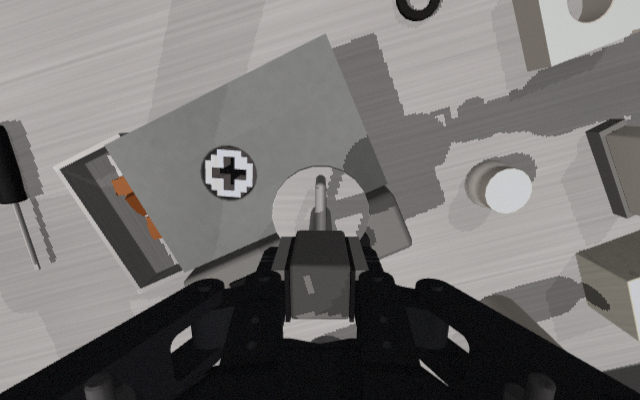

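```bash
python3 - <<'E'
from h import *
im=cv2.imread('pics/w13.png'); cv2.imwrite('pics/hub13.png',cv2.resize(im[140:205,195:265],None,fx=9,fy=9,interpolation=cv2.INTER_CUBIC))
E
```

```text
(no output)
```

View pics/hub13.png

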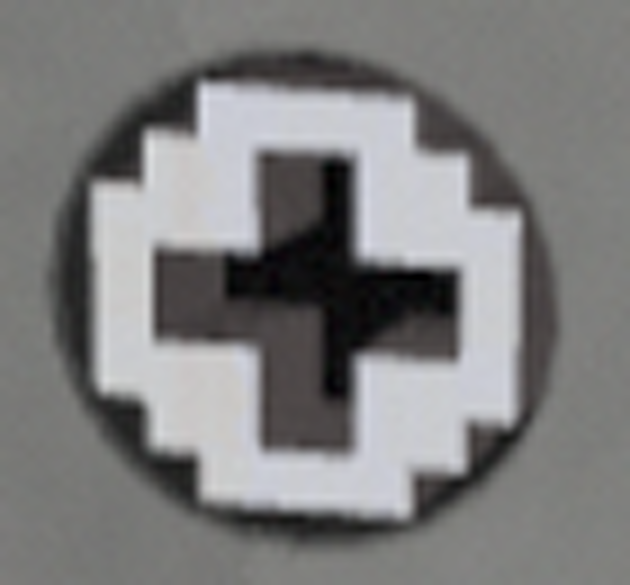

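```bash
python3 - <<'E'
from h import *
s=st()
px=np.array([[155,245],[155,340],[460,268],[457,357],[258,150],[355,155],[262,450],[352,450]])/9+[195,140]
px-=0.44
c=viewer.get_calibration('wrist')
h,w=.0155,.005
Rm=R.from_rotvec(s['orientation']).as_matrix()
yaw=np.arctan2(Rm[1,0],Rm[0,0])
# model in cross frame with y flipped (tool-like): tool x,y -> world x=(c,s), y=(s,-c)
M=np.array([[-h,-w],[-h,w],[h,-w],[h,w],[-w,-h],[w,-h],[-w,h],[w,h]])
M3=np.c_[M[:,0],-M[:,1],np.full(8,.07)]
p,r=fit([(c,px,M3)],[.504,-.137,yaw]); print(p,np.degrees(p[2]),r.tolist())
P=np.r_[p[:2],.07]; print('tool offset',((P-s['position'])@Rm).round(4))
o,_=offs(px,.07); print(o.mean(0))
E
```

```text
t14.97 pos [ 0.5419 -0.0598  0.2153] xaxis yaw deg 74.81 zax [-0.002  0.001 -1.   ] F [ 0.   0.  -3.3] gap 0.0233 q [-0.11   0.166 -0.027  1.379  0.     0.155]
[ 0.50724656 -0.13696706  1.23719613] 70.88611661263404 [[0.0, -0.0], [0.2, 0.0], [-0.3, -0.3], [-0.0, 0.4], [-0.1, -0.0], [0.0, 0.2], [-0.2, -0.5], [0.4, 0.2]]
tool offset [-0.0836 -0.0129  0.1453]
[-0.08359659 -0.0129016   0.14531642]
```

```bash
python3 - <<'E'
from h import *
s=robot.state(); c=viewer.get_calibration('wrist')
def T(pos,rv):
    X=np.eye(4); X[:3,:3]=R.from_rotvec(rv).as_matrix(); X[:3,3]=pos; return X
tc=np.linalg.inv(T(s['position'],s['orientation']))@c['cam_to_world']
def calat(pos,rv): d=dict(c); d['cam_to_world']=T(pos,rv)@tc; return d
c3=calat([.4921,-.0463,.1058],[-2.032,-2.394,.001])
px=np.array([[175,175],[143,250],[470,318],[436,392],[320,133],[413,172],[207,388],[296,433]])/6+[115,180]-.42
h,w=.0155,.005
M=np.array([[-h,-w],[-h,w],[h,-w],[h,w],[-w,-h],[w,-h],[-w,h],[w,h]])
M3=np.c_[M[:,0],-M[:,1],np.full(8,.07)]
p,r=fit([(c3,px,M3)],[.504,-.137,1.25]); print(p,np.degrees(p[2]),r.tolist())
E
```

```text
[ 0.50698831 -0.13729826  1.23395719] 70.70053921216547 [[0.7, -0.5], [0.2, 1.0], [-0.0, -0.8], [-0.7, 0.2], [-0.3, -0.2], [-0.0, 1.0], [-0.2, -0.0], [0.3, -0.3]]
```

```bash
python3 - <<'E'
from h import *
im=cv2.imread('pics/w13.png'); cv2.imwrite('pics/g13.png',cv2.resize(im[150:350,240:400],None,fx=4,fy=3,interpolation=cv2.INTER_CUBIC))
s=robot.state(); c=viewer.get_calibration('wrist')
Rm=R.from_rotvec(s['orientation']).as_matrix()
pt=lambda x,y,z: s['position']+Rm@np.array([x,y,z])
# z above foot -> tool z = .0969 - h
for nm,x,y,h in [('griptopL',-.012,-.012,.132),('griptopR',.012,-.012,.132),('griptopL2',-.012,.012,.132),('griptopR2',.012,.012,.132),('collarL',-.034,0,.032),('collarR',.034,0,.032),('collarfront',0,-.034,.032)]:
    print(nm,proj(c,pt(x,y,.0969-h)).round(1))
E
```

```text
griptopL [[286.5 262.1]]
griptopR [[350.  262.1]]
griptopL2 [[288.1 317.1]]
griptopR2 [[348.4 317.1]]
collarL [[269.5 212.6]]
collarR [[367.4 212.6]]
collarfront [[318.5 163.9]]
```

View pics/g13.png

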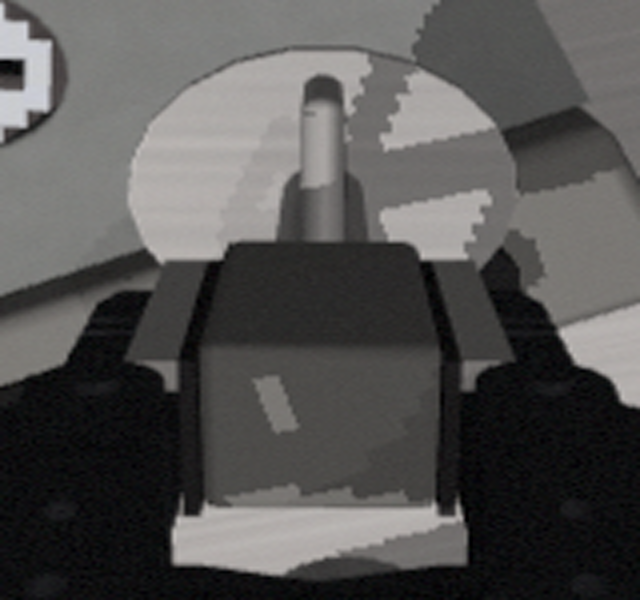

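Emit:
jog_arm --plan '[{"jaw":0,"travel":[-0.04,-0.007,0],"twist":0.03},{"jaw":0,"travel":[-0.0856,-0.0146,0],"twist":0.068},{"jaw":0,"travel":[-0.0856,-0.0146,0],"twist":0.068},{"jaw":0,"travel":[-0.0856,-0.0146,0.03],"twist":0.068},{"jaw":0,"travel":[-0.0856,-0.0146,0.036],"twist":0.068}]' --squeeze 100

```text
time_s: 15.6
position: [0.5051, -0.1377, 0.1786]
orientation: [-2.556, -1.822, 0.003]
ft_force: [0.1, 0.3, -1.2]
finger_gap: 0.0231
```

Emit:
jog_arm --plan '[{"jaw":0,"travel":[0,0,0],"twist":0}]'

```text
time_s: 15.72
position: [0.506, -0.1382, 0.1802]
orientation: [-2.558, -1.823, 0.001]
ft_force: [0.0, 1.2, -1.2]
finger_gap: 0.0233
```

```bash
python3 - <<'E'
from h import *
s=st(); Rm=R.from_rotvec(s['orientation']).as_matrix()
print('hub off tool',((np.array([.5054,-.1386,.07])-s['position'])@Rm).round(4))
for n in ('side','wrist'):
    im=viewer.capture(n); cv2.imwrite(f'pics/{n}14.png',im[:,:,::-1])
im=cv2.imread('pics/side14.png'); cv2.imwrite('pics/side14c.png',cv2.resize(im[190:310,260:400],None,fx=5,fy=5,interpolation=cv2.INTER_CUBIC))
E
```

```text
t15.72 pos [ 0.506  -0.1382  0.1802] xaxis yaw deg 70.96 zax [-0.001  0.    -1.   ] F [ 0.   1.2 -1.2] gap 0.0233 q [-0.267  0.13  -0.146  1.295  0.     0.066]
hub off tool [-0.0006 -0.0004  0.1102]
```

View pics/side14c.png

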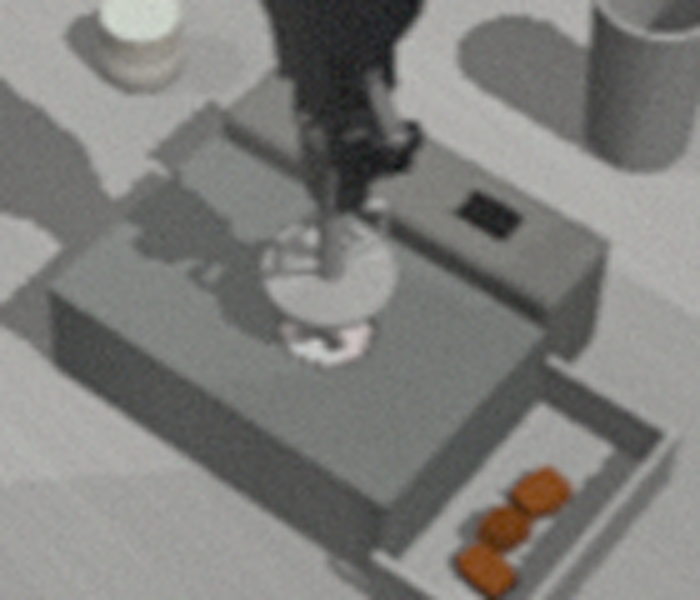

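View pics/wrist14.png

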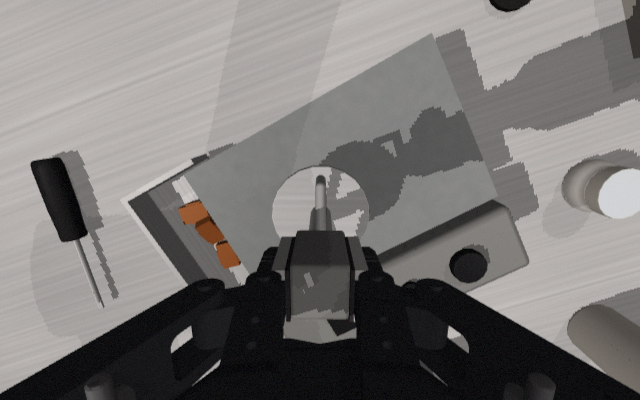

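Emit:
jog_arm --plan '[{"jaw":0,"travel":[-0.0005,-0.0003,0.007],"twist":0},{"jaw":0,"travel":[-0.0005,-0.0003,0.012],"twist":0},{"jaw":0,"travel":[-0.0005,-0.0003,0.015],"twist":0},{"jaw":0,"travel":[-0.0005,-0.0003,0.018],"twist":0},{"jaw":0,"travel":[-0.0005,-0.0003,0.018],"twist":0}]'

```text
time_s: 16.45
position: [0.5057, -0.1394, 0.1621]
orientation: [-2.559, -1.821, -0.0]
ft_force: [0.7, 1.0, -2.7]
finger_gap: 0.0225
```

```bash
python3 - <<'E'
from h import *
s=st(); print(s['ft_torque'], 'foot z',s['position'][2]-.0969)
E
```

```text
t16.45 pos [ 0.5057 -0.1394  0.1621] xaxis yaw deg 70.88 zax [-0.     0.001 -1.   ] F [ 0.7  1.  -2.7] gap 0.0225 q [-2.690e-01  1.340e-01 -1.820e-01  1.255e+00  1.000e-03  6.500e-02]
[ 0.29454742 -0.10277133 -0.02815608] foot z 0.06515903030907137
```

Emit:
jog_arm --plan '[{"jaw":0,"travel":[0,0,0.004],"twist":0},{"jaw":0,"travel":[0,0,0.008],"twist":0},{"jaw":0,"travel":[0,0,0.012],"twist":0},{"jaw":0,"travel":[0,0,0.014],"twist":0}]'

```text
time_s: 16.95
position: [0.5058, -0.1394, 0.148]
orientation: [-2.559, -1.821, -0.0]
ft_force: [2.0, 1.6, 0.3]
finger_gap: 0.023
```

```bash
python3 - <<'E'
from h import *
s=st(); print(s['ft_torque'], 'foot z',s['position'][2]-.0969)
E
```

```text
t16.95 pos [ 0.5058 -0.1394  0.148 ] xaxis yaw deg 70.88 zax [-0.     0.001 -1.   ] F [2.  1.6 0.3] gap 0.0230 q [-2.690e-01  1.380e-01 -2.080e-01  1.225e+00  1.000e-03  6.400e-02]
[ 0.66394014 -0.17004444 -0.03677682] foot z 0.05110269264389429
```

Emit:
jog_arm --plan '[{"jaw":0,"travel":[0.0005,0,0.003],"twist":0},{"jaw":0,"travel":[0.0005,0,0.006],"twist":0},{"jaw":0,"travel":[0.0005,0,0.007],"twist":0},{"jaw":0,"travel":[0.0005,0,0.007],"twist":0}]'

```text
time_s: 17.45
position: [0.506, -0.1393, 0.1417]
orientation: [2.559, 1.821, 0.0]
ft_force: [-1.1, 1.3, 4.5]
finger_gap: 0.0234
```

```bash
python3 - <<'E'
from h import *
s=st(); print(s['ft_torque'], 'foot z',s['position'][2]-.0969)
E
```

```text
t17.45 pos [ 0.506  -0.1393  0.1417] xaxis yaw deg 70.87 zax [ 0. -0. -1.] F [-1.1  1.3  4.5] gap 0.0234 q [-0.268  0.14  -0.22   1.21  -0.     0.065]
[ 0.27303652  0.3277052  -0.03404512] foot z 0.04478616065682016
```

Emit:
jog_arm --plan '[{"jaw":0,"travel":[0,0,0.001],"twist":0},{"jaw":0,"travel":[0,0,0.002],"twist":0},{"jaw":0,"travel":[0,0,0.002],"twist":0}]'

```text
time_s: 17.82
position: [0.5062, -0.1392, 0.1409]
orientation: [2.558, 1.821, 0.002]
ft_force: [-4.2, 2.4, 12.2]
finger_gap: 0.0233
```

```bash
python3 - <<'E'
from h import *
s=st(); print(s['ft_torque'], 'foot z',s['position'][2]-.0969)
E
```

```text
t17.82 pos [ 0.5062 -0.1392  0.1409] xaxis yaw deg 70.87 zax [ 0.002 -0.001 -1.   ] F [-4.2  2.4 12.2] gap 0.0233 q [-0.268  0.139 -0.222  1.207 -0.     0.066]
[ 0.45961021  0.93016691 -0.01896002] foot z 0.04397886280945955
```

Emit:
jog_arm --plan '[{"jaw":0,"travel":[0,0,0.0015],"twist":0},{"jaw":0,"travel":[0,0,0.0015],"twist":0},{"jaw":0,"travel":[0,0,0.0015],"twist":0}]'

```text
time_s: 18.2
position: [0.5063, -0.1392, 0.1408]
orientation: [2.558, 1.82, 0.003]
ft_force: [-6.3, 3.9, 20.9]
finger_gap: 0.0225
```

```bash
python3 - <<'E'
from h import *
s=st(); print(s['ft_torque'], 'foot z',s['position'][2]-.0969)
for n in ('side','wrist','top'):
    im=viewer.capture(n); cv2.imwrite(f'pics/{n}15.png',im[:,:,::-1])
im=cv2.imread('pics/side15.png'); cv2.imwrite('pics/side15c.png',cv2.resize(im[190:310,260:400],None,fx=5,fy=5,interpolation=cv2.INTER_CUBIC))
st()
E
```

```text
t18.20 pos [ 0.5063 -0.1392  0.1408] xaxis yaw deg 70.87 zax [ 0.003 -0.001 -1.   ] F [-6.3  3.9 20.9] gap 0.0225 q [-0.268  0.138 -0.223  1.206 -0.     0.066]
[ 0.62660742  1.73433124 -0.07543678] foot z 0.043933632634708744
t18.35 pos [ 0.5063 -0.1392  0.1408] xaxis yaw deg 70.87 zax [ 0.003 -0.001 -1.   ] F [-5.2  4.7 21.1] gap 0.0226 q [-0.268  0.138 -0.224  1.206 -0.     0.066]
```

View pics/side15c.png

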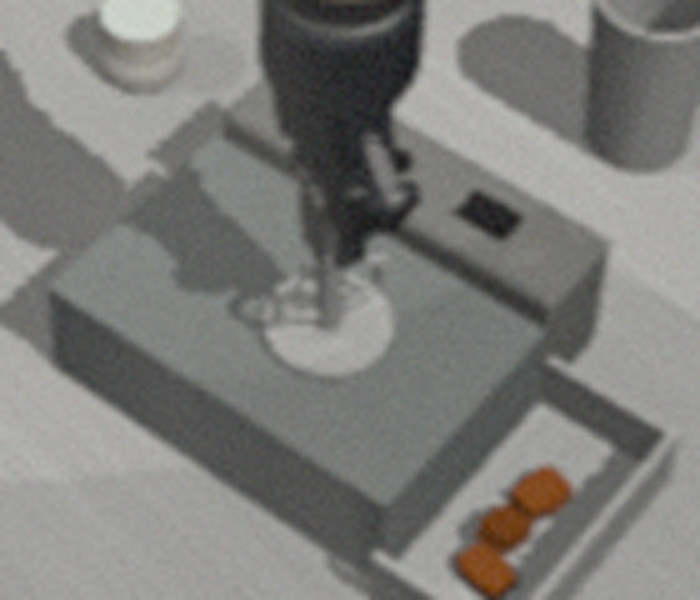

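View pics/wrist15.png

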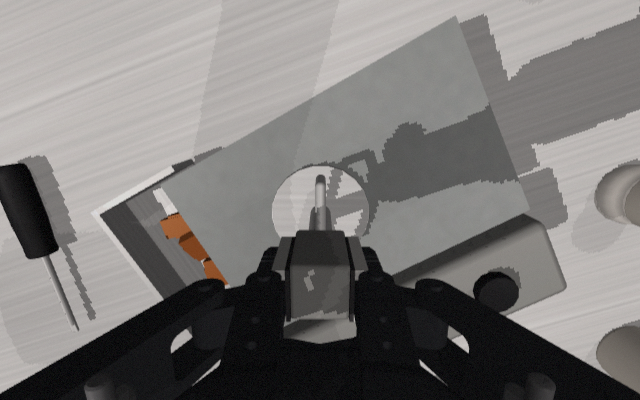

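View pics/side15.png

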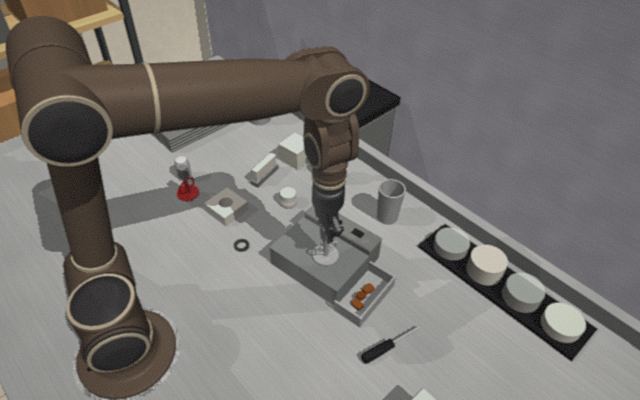

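```bash
python3 - <<'E'
from h import *
st(); print(ticket.sign_off())
E
```

```text
t18.35 pos [ 0.5063 -0.1392  0.1408] xaxis yaw deg 70.87 zax [ 0.003 -0.001 -1.   ] F [-5.2  4.7 21.1] gap 0.0226 q [-0.268  0.138 -0.224  1.206 -0.     0.066]
the job is handed in; nothing more can be done
None
```

The job is done and handed in at 18.4 s of the 64 s allowed. I wiped the three chips into the crumb tray with the scraper and put the scraper back at its original spot on the counter. I then lifted the grey beater from its stand, turned it to the socket's angle, slid it home and pressed it down.

Last checks:
- **Chips:** all three lie in the tray in the side and wrist pictures.
- **Beater seating:** from the tool height, the foot's underside is at 43.9 mm, against 44 mm for a flush collar. Extra push raised the force from 12 N to 21 N with almost no further travel, so the collar is resting on the deck.
- **Grip and hold:** the beater is still gripped (opening 22.6 mm, squeeze 100 N) and held down with about 21 N. There is also about 7 N of sideways force.
- **Other things on the counter:** those I could see, including the red look-alike, appear where they were. I compared them by eye only, and the arm hides part of the counter in the last side picture.

**Disagreements:** the wrist camera read the drive hub about 2 mm off from the other cameras. I corrected for this using the held beater's collar, and the foot then went in without resistance. The hub's angle also came out about 4 degrees different from my first rough reading. Two separate fits agreed on 70.8 degrees, so I used that.

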